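Close the flow-chip holder: cover onto two pins, latch across

ROBOT

A 6-joint arm with a two-finger parallel gripper is mounted at the origin on a cart in front of the work surface, level with it; the furniture and walls round the work are solid. World frame = base frame: x ahead of the robot, y to its left, z up, the work surface at z = 0. Lengths are in m, angles in rad, forces in N, time in s.
With the tool pointing down it reaches from about 0.35 to 0.875 m from the base axis. Payload 15.5 kg.
Tool frame: the origin (TCP) lies on the centre line of the jaws, within the pads' length; the fingertips stand 8 mm ahead of it and the grasp point (between the pads) lies 11 mm behind it (env.tcp_to_tips is the distance from the TCP to the fingertips, in m); x points along the fingers, y is the direction in which the jaws open and shut, and the axes are right-handed (so a half turn about x gives the same grasp; the last joint's range is limited). The gripper opens to 85 mm and grips with 20 to 120 N. Pads are 22 mm wide; open, the fingers measure 114 mm over their backs; the gripper's body (76 mm by 85 mm) begins 54 mm behind the grasp point. The pads swing forward as they close: fully open they stand 13 mm farther back than shut.
Start: joints at [1.026, 0.494, 1.345, -0, 1.302, -0.096], TCP at [0.272, 0.563, 0.239] pointing down, gripper open.
Joint ranges: [-2.91, 2.91], [-0.82, 2.16], [0.22, 2.67], [-1.22, 4.37], [0.12, 2.79], [-3.08, 3.08]. Speed limits (rad/s): [1.89, 1.89, 2.57, 3.01, 3.01, 3.01].

INTERFACE

Orientations are given as a unit quaternion [x, y, z, w].
In Python, from cell import env gives the robot as it stands. The module is installed in compiled form; this text tells all that it offers. Calls block until the motion is done:
- env.move_ptp(position, orientation): joint-space move of the TCP to a pose.
- env.line_to(position, rot=None, max_speed=0.15, guard=None): straight line of the TCP; rot=None keeps the orientation; max_speed is the mean speed in m/s. With guard (N) it stops when the force on the tool has changed by that much, and returns True; else False.
- env.goto_joints(angles): joint-space move.
- env.open() and env.gripper_close(grip_force=None): open the fingers fully, or close them until they stop; grip_force is the grip in N (None keeps the last).
- env.dwell(seconds).
- env.ik(position, orientation): joint angles nearest the present ones, or None.
- env.read_camera(name): name is "scene" or "top" or "wrist"; returns a dict with "color" (400x640x3 uint8, blue, green, red), "fx", "fy", "cx", "cy" (pixels), "rvec" (rotation vector, rad) and "tvec" (3), from world to camera coordinates, as OpenCV has them; the wrist camera has in their place "hand_eye" (4x4, takes a point from camera to tool coordinates, whose origin is the TCP and whose axes are the tool frame's). Camera axes: x right, y down, z forward; pixel columns grow to the right and rows downward; lengths in m; the calibration is good to about 2 mm. A picture is of the moment at which its call begins: read the wrist's pose just before it. There is no depth.
A pose or a line that the arm cannot do raises env.IKError and nothing moves.
- env.close_job(): hands the job in, once; it reports no verdict.
Trained networks look in the newest picture that a camera, given by its name, has taken for a name from the list of things; names that differ only in an ending like _2 or _b are one class to them, and where a whole thing is asked for, a point or a joint stands for the part that bears it (a point fixed in the world has none). Each returns a list of dicts, best first, with "conf" (0 to 1); they miss things now and then, are a little off and sometimes report something else, mostly with a low value. They report only what shows in the picture. A call takes as long as a camera call.
- env.outline_of(camera, name): "pixels" (400x640 bool, what is visible of it) and "xy" ([column, row] in pixels, amid what is visible of it).
- env.spot_point(camera, name): "xy" ([column, row] in pixels: a listed point, or the origin of a listed thing).
Readings, each from a call of its own:
- env.get_t(): time.
- env.get_joint_pos(): joint angles.
- env.get_joint_velocities(): joint speeds.
- env.get_tau(): joint torques, N m.
- env.get_position(): TCP position.
- env.get_eef_rot(): TCP orientation.
- env.get_ft_force(): force on the tool from outside, world axes, zero at the start.
- env.get_torque(): the same for the moment, N m.
- env.get_gripper_width(): finger opening in m.
Only numpy, scipy, OpenCV 4.12 (cv2) and the standard library are available. Lean on these libraries where they do the work, as an engineer would, in place of code of your own. Each camera call takes 0.05 s, during which the arm holds its last target.

TASK

Close the chip holder: take the blue cover plate by its black handle and lower it level onto the holder so that both steel pins come up through its two holes together and it lies flat on the end blocks. Put it down gently, without ramming or dropping it, let go of it, and then swing the orange latch over the cover all the way to its stop. Leave the dish, the tape roll and the bottle where they are.

Things in the scene. Friction and masses are not known exactly. Their poses are not given: they have to be found in the camera images.
- cover_grip (a point): Centre of the black bridge handle's bar on the loose blue cover plate, 40 mm above the plate's underside. x along the bar and the plate's length, z up. Bar 64 mm long (x), 14 mm wide (y), 18 mm high: its top 49 mm, its lower face 31 mm above the plate's underside; on two posts at x = +-25 mm.
- cover_under (a point): Centre of the cover plate's underside, straight below cover_grip; same axes. Plate 120 (x) x 76 (y) x 8 mm, with round through-holes of 12 mm diameter at x = +48 and -48 mm, y = 0. It lies flat on the bench at the start. It is the same either way round (half a turn about z).
- cover: The whole cover plate with its handle, about 0.25 kg; origin and axes as cover_under.
- holder: The whole fixed chip holder; origin on the bench, 26 mm straight below seat, same axes. Base slab 140 mm (x) by 124 mm (y from -82 to +42 mm), 12 mm thick; dark end blocks, 24 x 76 mm, at x = +-48 mm, their tops 26 mm above the bench.
- seat (a point): Where the centre of the cover's underside belongs on the holder, level with the end blocks' tops. x along the line of the pins, z up; either way round is right. The two steel pins, 9 mm diameter, stand at x = +48 and -48 mm, y = 0, and rise 24 mm above this level (the top 10 mm taper to 2 mm across).
- latch_pivot (a point): A point on the upright axis of the latch, 62 mm from the seat in the seat's -y direction, at the middle height of the latch's peg.
- latch_peg (a point): Middle of the upright black peg on the orange latch: 12 mm diameter, from 44.5 to 74.5 mm above the bench, 26 mm from the latch's axis. The arm is 16 mm wide, 8 mm thick, reaches 44 mm from the axis, its lower face 36.5 mm above the bench, 2.5 mm above the seated cover's top: a cover that is not down is in its way.
- latch (a joint): Latch angle, rad: 0 = shut, at its stop, pointing along the seat's +y over the cover; it grows anticlockwise seen from above as it opens, to 2.4. It stays where it is left (friction about 0.03 N m) and can be pushed or carried by its peg.
- dish: Clear petri dish with lid, 60 mm diameter, 16 mm high; origin under its centre. Bystander.
- tape: Roll of yellow tape lying flat, 80 mm across, 19 mm high; origin under its centre. Bystander.
- vial: Small white bottle with blue cap, 46 mm diameter, 90 mm high; origin under its centre. Bystander.

How it is judged:
By the outcome, as a careful person would: the job done as asked, in the order asked, and still so for the second after the job is handed in, with the robot touching nothing.
It also fails if it takes over 64 s, if anything falls off the work surface, if the arm or the gripper's body presses on something with over 40 N, if the wrist force passes 120 N, or if a joint passes its speed limit or range.

## Working session

There is one attempt and no reset: what is moved stays moved. The work goes in short steps, each a Python script; the robot and the scene stay as the last script left them, time stands still between calls to the robot, and variables do not carry over. Pictures are saved under pics/ and viewed, and the job is handed in when it is done.

```bash
mkdir -p pics; ls; python3 - <<'E'
from cell import env
import cv2,numpy as np
print(env.get_t(),env.get_position(),env.get_eef_rot(),env.tcp_to_tips)
for c in ["scene","top","wrist"]:
    d=env.read_camera(c); cv2.imwrite(f"pics/a_{c}.png",d["color"])
    print(c,{k:np.round(v,4).tolist() for k,v in d.items() if k!="color"})
    for n in ["cover_grip","cover_under","seat","latch_pivot","latch_peg","dish","tape","vial","holder"]:
        print(n,[(np.round(r["xy"],1).tolist(),round(r["conf"],2)) for r in env.spot_point(c,n)][:3])
print(env.get_t())
E
```

```text
pics
0.0 [0.27157016 0.56251965 0.23870682] [ 0.15729211  0.68943727 -0.15810592  0.68915743] 0.008
scene {'fx': 464.4817, 'fy': 464.4817, 'cx': 321.3951, 'cy': 199.2544, 'rvec': [2.0248, -0.2228, 0.1383], 'tvec': [-0.6605, 0.0663, 0.9564]}
cover_grip [([289.8, 253.5], 0.78)]
cover_under [([291.3, 270.6], 0.97)]
seat [([288.3, 207.3], 0.57)]
latch_pivot [([286.3, 203.9], 0.88), ([289.2, 207.8], 0.52), ([353.8, 195.9], 0.48)]
latch_peg [([275.7, 207.9], 0.68)]
dish [([368.1, 215.9], 0.82)]
tape [([382.4, 237.8], 0.67)]
vial [([352.5, 194.3], 0.79), ([290.5, 274.0], 0.16)]
holder [([287.9, 218.6], 0.56)]
top {'fx': 402.5215, 'fy': 402.5215, 'cx': 314.4322, 'cy': 201.767, 'rvec': [2.1605, -2.1456, 0.1826], 'tvec': [-0.1496, 0.6515, 0.8115]}
cover_grip [([377.2, 246.5], 0.78)]
cover_under [([371.7, 249.4], 0.57)]
seat [([275.9, 234.7], 0.76)]
latch_pivot [([304.4, 234.0], 0.74)]
latch_peg [([310.8, 244.0], 0.77)]
dish [([293.3, 157.7], 0.59)]
tape [([337.5, 158.5], 0.94)]
vial [([245.9, 156.9], 0.79), ([276.0, 230.7], 0.41)]
holder [([275.7, 234.3], 0.71)]
wrist {'fx': 298.4468, 'fy': 298.4468, 'cx': 314.0179, 'cy': 196.9523, 'hand_eye': [[0.0001, -0.3113, 0.9503, -0.1349], [1.0, 0.0003, -0.0001, 0.0006], [-0.0002, 0.9503, 0.3113, -0.0813], [0.0, 0.0, 0.0, 1.0]]}
cover_grip []
cover_under []
seat []
latch_pivot []
latch_peg []
dish []
tape []
vial []
holder []
1.5
```

View pics/a_top.png

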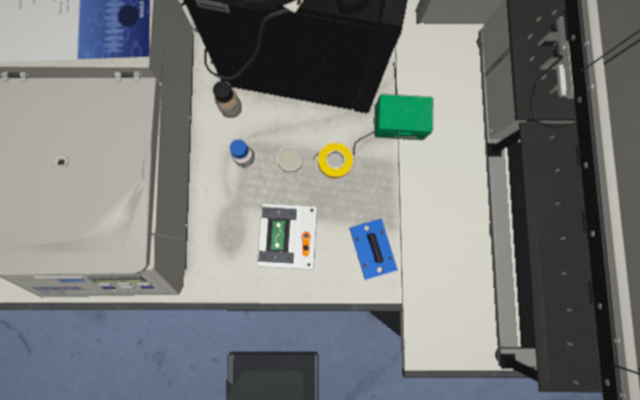

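View pics/a_scene.png

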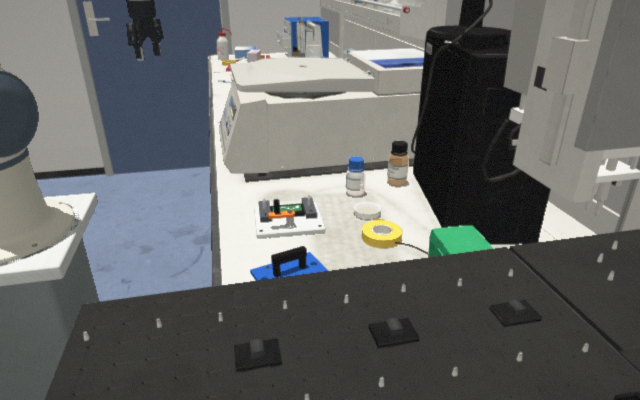

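```bash
cat > h.py <<'E'
from cell import env
import cv2,numpy as np
from scipy.spatial.transform import Rotation as R
from scipy.optimize import least_squares
class Cam:
    def __init__(s,d,pos=None,quat=None):
        s.K=np.array([[d["fx"],0,d["cx"]],[0,d["fy"],d["cy"]],[0,0,1]])
        if "hand_eye" in d:
            T=np.eye(4);T[:3,:3]=R.from_quat(quat).as_matrix();T[:3,3]=pos
            W=np.linalg.inv(T@np.array(d["hand_eye"])); s.R=W[:3,:3]; s.t=W[:3,3]
        else:
            s.R=R.from_rotvec(np.ravel(d["rvec"])).as_matrix(); s.t=np.ravel(d["tvec"])
    def proj(s,P):
        p=(np.atleast_2d(P)@s.R.T+s.t)@s.K.T; return p[:,:2]/p[:,2:]
    def ray(s,uv):
        d=s.R.T@np.linalg.solve(s.K,[uv[0],uv[1],1]); return -s.R.T@s.t,d
    def onz(s,uv,z):
        o,d=s.ray(uv); return o+d*(z-o[2])/d[2]
def tri(cs,uvs):
    A=np.zeros((3,3));b=np.zeros(3)
    for c,uv in zip(cs,uvs):
        o,d=c.ray(uv);d=d/np.linalg.norm(d);M=np.eye(3)-np.outer(d,d);A+=M;b+=M@o
    return np.linalg.solve(A,b)
def cap(name,fn=None):
    p=env.get_position();q=env.get_eef_rot();d=env.read_camera(name)
    if fn: cv2.imwrite("pics/"+fn+".png",d["color"])
    return Cam(d,p,q),d["color"]
def down(yaw):
    # tool x down, tool y (jaws) along world yaw
    y=np.array([np.cos(yaw),np.sin(yaw),0]);x=np.array([0,0,-1.]);z=np.cross(x,y)
    return R.from_matrix(np.stack([x,y,z],1)).as_quat()
E
python3 - <<'E'
from h import *
a,_=cap("scene");b,_=cap("top")
pts=dict(cover_grip=([289.8,253.5],[377.2,246.5],.04),cover_under=([291.3,270.6],[371.7,249.4],0),seat=([288.3,207.3],[275.9,234.7],.026),pivot=([286.3,203.9],[304.4,234.0],.06),peg=([275.7,207.9],[310.8,244.],.0595),dish=([368.1,215.9],[293.3,157.7],0),tape=([382.4,237.8],[337.5,158.5],0),vial=([352.5,194.3],[245.9,156.9],0))
for k,(u,v,z) in pts.items(): print(k,tri([a,b],[u,v]).round(4),a.onz(u,z).round(4),b.onz(v,z).round(4))
m=R.from_quat(env.get_eef_rot()).as_matrix();print(m.round(3)); print(down(np.arctan2(m[1,1],m[0,1])))
E
```

```text
cover_grip [ 0.5584 -0.2792  0.0452] [ 0.5597 -0.2713  0.04  ] [ 0.5584 -0.2801  0.04  ]
cover_under [ 0.5571 -0.2742  0.0057] [ 0.562  -0.2663 -0.    ] [ 0.5535 -0.2747  0.    ]
seat [ 0.5864 -0.0623  0.0212] [ 0.588  -0.0715  0.026 ] [ 0.5831 -0.0624  0.026 ]
pivot [ 0.5797 -0.1241  0.0618] [ 0.5773 -0.1207  0.06  ] [ 0.5827 -0.1243  0.06  ]
peg [ 0.5578 -0.1375  0.0622] [ 0.5542 -0.1324  0.0595] [ 0.562  -0.1379  0.0595]
dish [ 0.7616 -0.0967 -0.0019] [ 0.7592 -0.1002  0.    ] [ 0.7622 -0.0969  0.    ]
tape [ 0.7592 -0.1983  0.0027] [ 0.7592 -0.1944  0.    ] [ 0.7614 -0.1988  0.    ]
vial [ 7.595e-01  1.240e-02 -1.000e-04] [0.7557 0.0114 0.    ] [0.7629 0.0119 0.    ]
[[-0.     0.435  0.901]
 [-0.     0.901 -0.435]
 [-1.    -0.    -0.   ]]
[ 0.15770708  0.68929564 -0.15770708  0.68929564]
```

The top view shows the holder at about (287,236), the cover at (374,248), and the latch open at about 2.1 rad. The scene view shows a tall machine to the left of the work. I'll retract before swinging past it, then look with the wrist camera.

```bash
python3 - <<'E'
from h import *
a,_=cap("scene");b,_=cap("top")
print("machine corner",a.onz([228,170],0).round(3),b.onz([155,293],0).round(3),b.onz([155,293],.2).round(3),tri([a,b],[[228,165],[152,293]]))
q0=env.get_eef_rot()
env.move_ptp([.18,.375,.40],q0)
j=np.array(env.get_joint_pos());print(j.round(3))
j[0]=-0.3; env.goto_joints(j); print(env.get_t(),env.get_position())
env.move_ptp([.535,-.275,.2],down(np.radians(110)))
c,im=cap("wrist","w1"); print(env.get_t(),np.round(env.get_joint_pos(),2))
for n in ["cover_grip","cover_under","seat","latch_pivot","latch_peg"]:
    for r in env.spot_point("wrist",n)[:2]: print(n,np.round(r["xy"],1),round(r["conf"],2))
env.move_ptp([.56,-.09,.2],down(np.radians(90)))
c,im=cap("wrist","w2"); print(env.get_t(),np.round(env.get_joint_pos(),2))
for n in ["cover_grip","cover_under","seat","latch_pivot","latch_peg"]:
    for r in env.spot_point("wrist",n)[:2]: print(n,np.round(r["xy"],1),round(r["conf"],2))
E
```

```text
machine corner [0.471 0.227 0.   ] [0.456 0.2   0.   ] [0.471 0.127 0.2  ] [0.46513743 0.19520348 0.02800827]
[ 0.98   0.051  1.54   0.     1.55  -0.141]
4.5667 [ 0.41164259 -0.0642304   0.39933033]
6.7167 [-0.57  0.5   1.45 -0.    1.19 -2.49]
cover_grip [307.  200.7] 0.72
cover_under [311.1 190.1] 0.68
seat [467.5 269.5] 0.97
latch_pivot [432.2 272.7] 0.87
latch_peg [441.2 249.1] 0.7
latch_peg [309.4 188.2] 0.4
7.7917 [-0.27  0.45  1.54 -0.    1.15 -1.84]
cover_grip [129.7 179.5] 0.58
cover_under [153.2 169.8] 0.93
seat [335.4 196.5] 0.68
latch_pivot [274.9 204.5] 0.77
latch_peg [270.3 178.3] 0.77
```

View pics/w1.png

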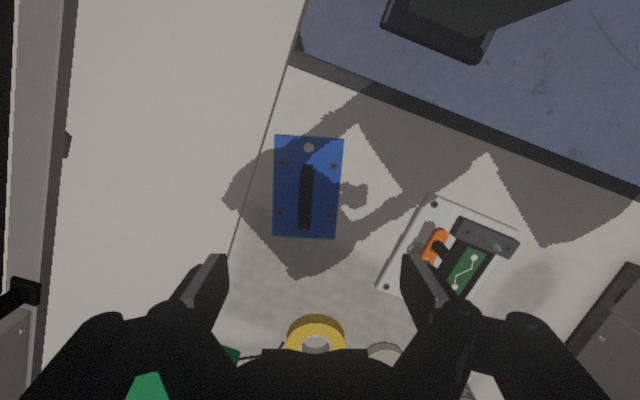

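View pics/w2.png

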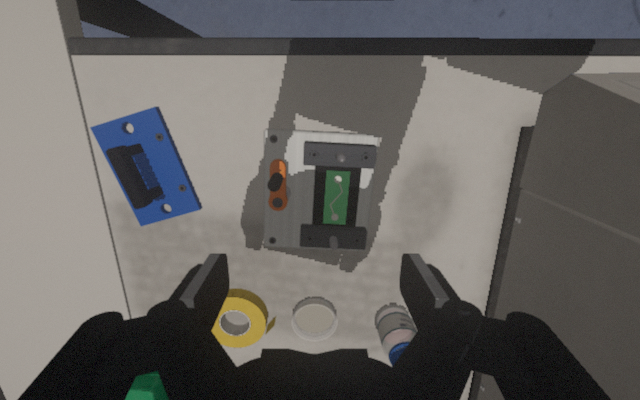

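The cover is seen in w1 with its corners around (275,135)–(336,239). In w2 the holder spans about (265,130)–(375,248), with pins near (341,158) and (333,241). Next I'll fit the cover and holder poses, with one more, lower view of the holder.

```bash
python3 - <<'E'
from h import *
env.move_ptp([.535,-.06,.2],down(np.radians(90)))
c,im=cap("wrist","w3"); print(env.get_t(),np.round(env.get_position(),4))
for n in ["cover_grip","cover_under","seat","latch_pivot","latch_peg"]:
    for r in env.spot_point("wrist",n)[:2]: print(n,np.round(r["xy"],1),round(r["conf"],2))
x=im[60:300,200:440]; cv2.imwrite("pics/w3z.png",cv2.resize(x,(600,600),interpolation=cv2.INTER_CUBIC))
i=cv2.imread("pics/w2.png")[110:270,240:400]; cv2.imwrite("pics/w2z.png",cv2.resize(i,(600,600),interpolation=cv2.INTER_CUBIC))
i=cv2.imread("pics/w1.png")[120:260,240:380]; cv2.imwrite("pics/w1z.png",cv2.resize(i,(600,600),interpolation=cv2.INTER_CUBIC))
E
```

```text
8.375 [ 0.535  -0.06    0.2002]
cover_grip [104.3 203.4] 0.64
cover_grip [244.  205.5] 0.5
cover_under [130.8 189.1] 0.79
seat [308.  218.9] 0.64
latch_pivot [247.  228.7] 0.9
latch_peg [244.5 208. ] 0.76
latch_peg [128.4 186.3] 0.68
```

View pics/w3z.png

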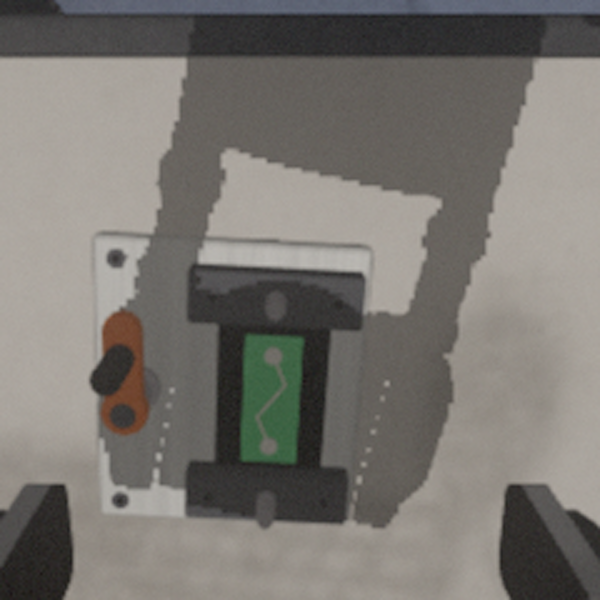

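View pics/w2z.png

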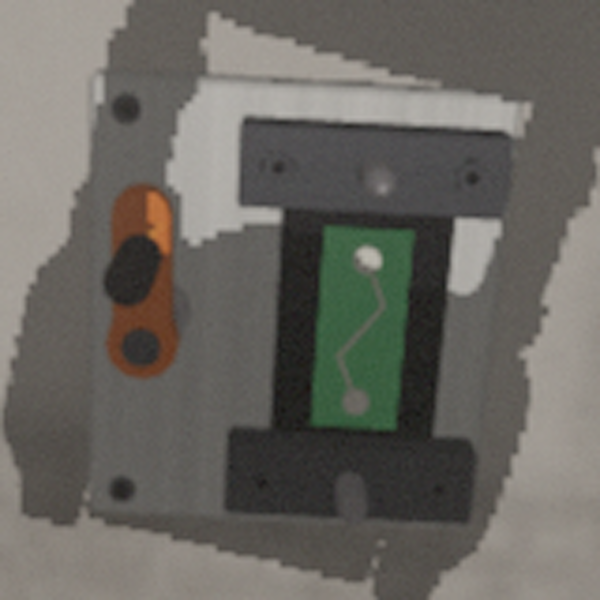

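View pics/w1z.png

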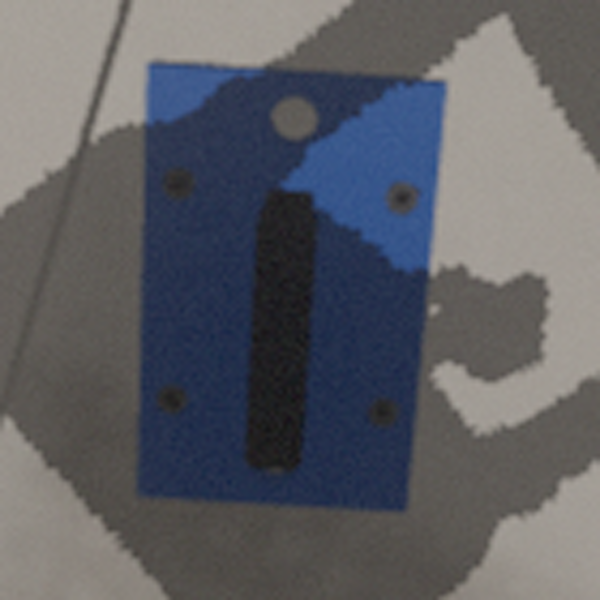

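```bash
cat > fit.py <<'E'
from h import *
d=env.read_camera("wrist")
C1=Cam(d,[.535,-.275,.2],down(np.radians(110)));C2=Cam(d,[.56,-.09,.2],down(np.radians(90)));C3=Cam(d,[.535,-.06,.2],down(np.radians(90)))
def un(p,s,o): return (np.array(p)+.5)/s-.5+o
def fit(obs,x0,names):
    def f(p):
        c,s=np.cos(p[2]),np.sin(p[2]);r=[]
        for C,P,uv in obs:
            w=np.array([p[0]+c*P[0]-s*P[1],p[1]+s*P[0]+c*P[1],P[2]+(p[3] if len(p)>3 else 0)])
            r+=list(C.proj(w)[0]-uv)
        return np.array(r)
    s=least_squares(f,x0,loss="soft_l1"); print(names,s.x.round(4),"yaw deg",np.degrees(s.x[2]).round(2));
    print(np.round(f(s.x).reshape(-1,2),1).tolist()); return s.x
s,o=600/140,np.array([240,120]);m=1e-3
cov=[((-60,-38,8),(150,64)),((-60,38,8),(445,82)),((60,38,8),(407,511)),((60,-38,8),(138,495)),((-48,0,8),(295,118))]
bar=[((-32,-7,49),(262,191)),((-32,7,49),(316,193)),((32,7,49),(302,467)),((32,-7,49),(246,464))]
O=lambda L,C,s,o:[(C,np.array(P)*m,un(u,s,o)) for P,u in L]
fit(O(cov,C1,s,o),[.556,-.277,.35],"plate"); fit(O(bar,C1,s,o),[.556,-.277,.35],"bar"); fit(O(cov+bar,C1,s,o),[.556,-.277,.35,0],"both+z")
blk=lambda L:[(P+(26,),u) for P,u in zip([(-60,-38),(-60,38),(-36,38),(-36,-38),(36,-38),(36,38),(60,38),(60,-38)],L)]
sl=lambda L:[(P+(12,),u) for P,u in zip([(-70,-82),(-70,42),(70,-82)],L)]
b2=blk([(243,118),(513,133),(510,217),(240,205),(230,428),(475,440),(470,522),(226,510)]);s2=sl([(92,75),(530,103),(92,518)])
b3=blk([(191,267),(364,275),(361,328),(188,322),(190,463),(348,470),(346,522),(186,516)]);s3=sl([(95,234),(372,248),(104,512)])
o2=np.array([240,110]);o3=np.array([200,60])
A2=O(b2+s2,C2,3.75,o2);A3=O(b3+s3,C3,2.5,o3);x0=[.585,-.063,0]
fit(A2,x0,"h2");fit(A3,x0,"h3");h=fit(A2+A3,x0+[0],"h+z")
for P,u2,u3 in [((-48,0),(386,190),(276,318)),((48,0),(353,517),(265,527))]:
    print("pin tip",tri([C2,C3],[un(u2,3.75,o2),un(u3,2.5,o3)]).round(4), (h[:2]+np.array([np.cos(h[2]),np.sin(h[2])])*P[0]*m).round(4))
print("nets grip",tri([C1,C2,C3],[(307,200.7),(129.7,179.5),(104.3,203.4)]).round(4),"peg",tri([C1,C2,C3],[(441.2,249.1),(270.3,178.3),(244.5,208)]).round(4),"pivot",tri([C1,C2,C3],[(432.2,272.7),(274.9,204.5),(247,228.7)]).round(4),"seat",tri([C2,C3],[(335.4,196.5),(308,218.9)]).round(4))
E
python3 fit.py
```

```text
plate [ 0.5539 -0.2767  0.2858] yaw deg 16.37
[[-0.7, -0.4], [0.7, -0.1], [0.1, 0.0], [-0.1, 0.1], [-0.0, 0.4]]
bar [ 0.5496 -0.278   0.2876] yaw deg 16.48
[[-1.0, 1.2], [0.8, 1.6], [0.2, -2.1], [-0.1, -2.2]]
both+z [ 0.5539 -0.2767  0.2857 -0.0037] yaw deg 16.37
[[-0.3, -0.8], [0.3, -0.5], [-0.1, -1.4], [0.3, -1.2], [0.1, -0.2], [-0.9, 4.8], [0.6, 5.2], [0.0, 0.3], [-0.1, 0.2]]
h2 [ 0.582  -0.064  -0.0519] yaw deg -2.97
[[-0.1, 0.1], [1.6, -0.0], [-0.3, 0.4], [-0.2, -0.1], [-0.2, 3.3], [1.7, 3.3], [0.7, 0.4], [0.1, 0.5], [-0.6, -1.9], [-0.8, -3.2], [-0.5, -1.3]]
h3 [ 0.5829 -0.0651 -0.0454] yaw deg -2.6
[[-1.4, -0.3], [1.4, -0.3], [0.8, 0.2], [-0.3, -0.5], [-1.4, 3.0], [1.2, 2.9], [0.5, 0.2], [0.1, 0.0], [-1.9, -0.7], [1.2, -1.1], [-1.4, 1.3]]
h+z [ 0.5839 -0.0646 -0.0486 -0.005 ] yaw deg -2.79
[[-0.6, 1.5], [-0.2, 1.0], [-1.9, 1.0], [-0.7, 0.8], [-0.4, 3.2], [0.4, 2.9], [-0.4, -0.2], [-0.0, 0.1], [-0.5, -0.2], [-2.6, -2.0], [-0.0, -1.6], [-0.1, -0.4], [1.5, -0.2], [0.9, -0.1], [0.9, -0.9], [-0.4, 1.6], [1.1, 1.7], [0.4, -1.2], [1.0, -1.5], [-0.0, -0.8], [1.3, -0.9], [-0.2, -0.3]]
pin tip [ 0.5323 -0.0627  0.0654] [ 0.536  -0.0622]
pin tip [ 0.6232 -0.0682  0.0626] [ 0.6319 -0.0669]
nets grip [ 0.5554 -0.2744  0.0445] peg [ 0.5524 -0.1287  0.0605] pivot [ 0.5772 -0.1263  0.0622] seat [ 0.5782 -0.0658  0.0321]
```

```bash
python3 - <<'E'
from h import *
def shot(fn,c,s):
    C,im=cap("wrist",fn); print(env.get_t(),np.round(env.get_position(),4),np.round(env.get_eef_rot(),4))
    return C,im
env.move_ptp([.583,-.0645,.226],down(np.radians(87.2))); C,im=shot("B",0,0)
i=im[80:230,240:400];cv2.imwrite("pics/Bz.png",cv2.resize(i,(800,750)if 0 else (640,600),interpolation=cv2.INTER_CUBIC))
for n in ["seat","latch_pivot","latch_peg"]:
    for r in env.spot_point("wrist",n)[:1]: print(n,np.round(r["xy"],1),C.onz(r["xy"],dict(seat=.026).get(n,.0595)).round(4))
env.move_ptp([.554,-.277,.2],down(np.radians(106.4))); C,im=shot("A",0,0)
i=im[80:230,240:400];cv2.imwrite("pics/Az.png",cv2.resize(i,(640,600),interpolation=cv2.INTER_CUBIC))
for n in ["cover_grip","cover_under"]:
    for r in env.spot_point("wrist",n)[:1]: print(n,np.round(r["xy"],1),C.onz(r["xy"],dict(cover_grip=.04).get(n,0)).round(4))
E
```

```text
9.0583 [ 0.5829 -0.0646  0.2257] [ 0.0173  0.7071 -0.0172  0.7067]
seat [315.6 172.2] [ 0.5835 -0.062   0.026 ]
latch_pivot [253.9 177.9] [ 0.5784 -0.1263  0.0595]
latch_peg [247.2 155.6] [ 0.5548 -0.1305  0.0595]
10.125 [ 0.5543 -0.2757  0.2002] [-0.1008  0.6998  0.101   0.6999]
cover_grip [311.4 187.6] [ 0.5601 -0.2756  0.04  ]
cover_under [315.7 172.6] [ 0.5528 -0.2729  0.    ]
```

View pics/Bz.png

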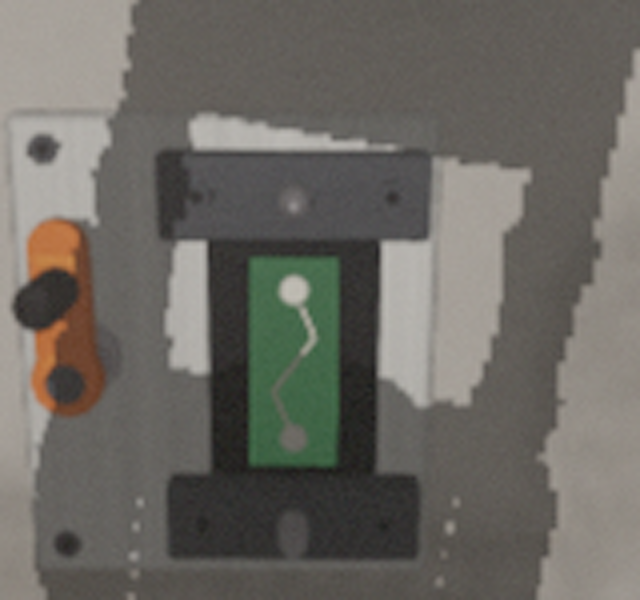

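View pics/Az.png

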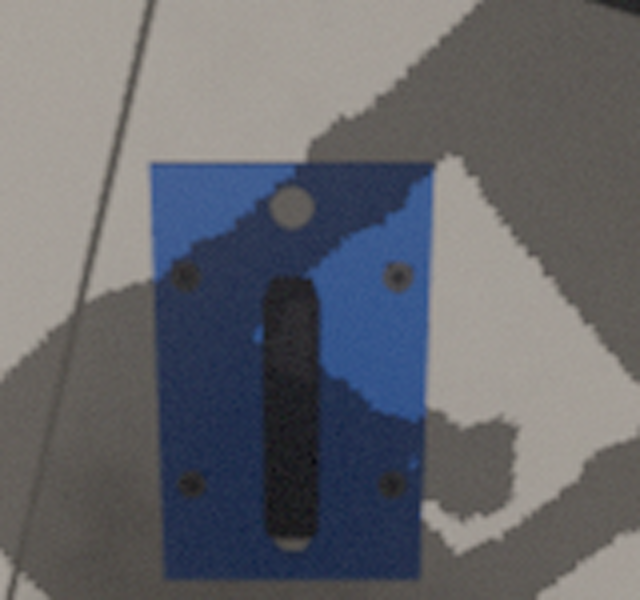

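```bash
cat > fit2.py <<'E'
from h import *
import io,contextlib
with contextlib.redirect_stdout(io.StringIO()):
    from fit import fit,un,d
m=1e-3;o=np.array([240,80])
CA=Cam(d,[.5543,-.2757,.2002],[-0.1008,0.6998,0.101,0.6999]);CB=Cam(d,[.5829,-.0646,.2257],[0.0173,0.7071,-0.0172,0.7067])
O=lambda L,C:[(C,np.array(P)*m,un(u,4,o)) for P,u in L]
pl=[((-60,-38,8),(150,163)),((-60,38,8),(434,163)),((60,38,8),(421,580)),((60,-38,8),(164,580)),((-48,0,8),(292,208))]
bar=[((-32,0,49),(292,277)),((32,0,49),(291,540)),((0,-7,49),(264,400)),((0,7,49),(319,400))]
fit(O(pl,CA),[.554,-.277,.28],"A plate");fit(O(pl,CA),[.554,-.277,.28,0],"A plate z");fit(O(bar,CA),[.554,-.277,.28],"A bar")
bk=[((-36,38,26),(428,239)),((-36,-38,26),(160,239)),((60,38,26),(417,557)),((60,-38,26),(169,557)),((-60,-38,26),(157,152)),((-60,38,26),(430,152))]
fit(O(bk,CB),[.583,-.064,-.05],"B blk");fit(O(bk,CB),[.583,-.064,-.05,0],"B blk z")
for z in (.05,.026):
  for u in [(293,203),(293,550)]: print(z,CB.onz(un(u,4,o),z).round(4))
E
python3 fit2.py
```

```text
A plate [ 0.5552 -0.2755  0.2864] yaw deg 16.41
[[-0.2, 0.1], [0.2, 0.1], [-0.2, -0.3], [0.2, -0.2], [0.0, 0.3]]
A plate z [ 0.5551 -0.2756  0.2864  0.0008] yaw deg 16.41
[[-0.3, -0.0], [0.3, -0.0], [-0.1, -0.1], [0.1, -0.1], [0.0, 0.2]]
A bar [ 0.5507 -0.2769  0.2812] yaw deg 16.11
[[-0.0, -0.6], [0.0, -3.8], [-0.2, 1.0], [0.2, 1.1]]
B blk [ 0.5807 -0.0643 -0.0504] yaw deg -2.89
[[0.6, 0.1], [-0.9, -0.0], [0.5, 0.8], [-0.3, 0.7], [-0.9, -0.6], [0.9, -0.5]]
B blk z [ 0.5815 -0.0643 -0.0504 -0.0052] yaw deg -2.89
[[0.1, 0.3], [-0.3, 0.2], [0.0, -0.2], [0.1, -0.3], [-0.3, -0.1], [0.4, 0.1]]
0.05 [ 0.5326 -0.0619  0.05  ]
0.05 [ 0.6277 -0.0667  0.05  ]
0.026 [ 0.5349 -0.0621  0.026 ]
0.026 [ 0.6374 -0.0672  0.026 ]
```

```bash
python3 - <<'E'
from h import *
q=down(np.radians(106.41))
env.line_to([.5551,-.2756,.10],rot=q,max_speed=.15)
g=env.line_to([.5551,-.2756,.030],max_speed=.08,guard=8)
print(g,np.round(env.get_position(),4),np.round(env.get_ft_force(),2))
env.gripper_close(60); env.dwell(.2)
print("w",env.get_gripper_width(),np.round(env.get_position(),4),np.round(env.get_ft_force(),2))
env.line_to([.5551,-.2756,.15],max_speed=.1); env.dwell(.2)
print("w",env.get_gripper_width(),np.round(env.get_ft_force(),2),np.round(env.get_torque(),3),env.get_t())
C,im=cap("wrist","g1"); cap("scene","g1s")
E
```

```text
False [ 0.5554 -0.2758  0.0304] [-0.07  0.62  0.21]
w 0.013170385500817394 [ 0.5553 -0.2758  0.0303] [-0.67  0.31  6.12]
w 0.013342606696132128 [ 0.08 -0.17 -2.98] [ 0.009 -0.012 -0.002] 14.525
```

View pics/g1.png

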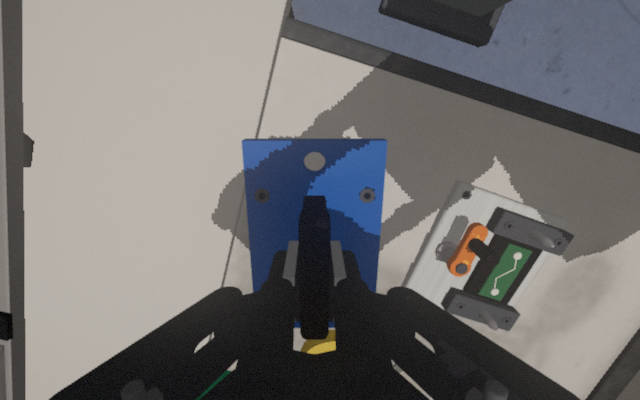

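View pics/g1s.png

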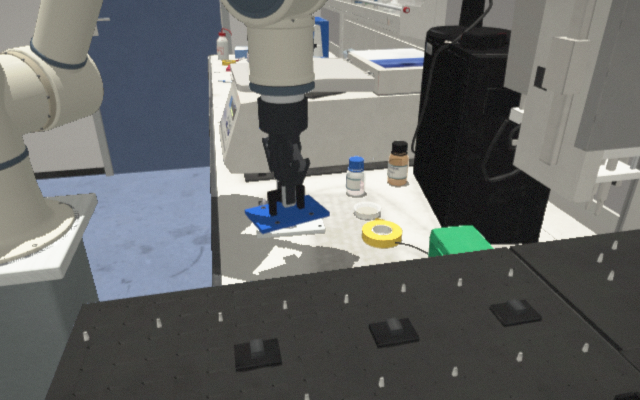

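The cover is held level, with a width of 13 mm and about 3 N of weight. Its near edge lies at (243,139)–(386,139) and the near hole at (315,161). I'll check its pose in the hand, then hover over the seat.

```bash
python3 - <<'E'
from h import *
p=env.get_position();q=env.get_eef_rot();C=Cam(env.read_camera("wrist"),p,q)
c,s=np.cos(.2864),np.sin(.2864)
print(p)
for P,u in [((-60,-38,8),(243,139)),((-60,38,8),(386,139)),((-48,0,8),(315,161))]:
    P=np.array(P)/1e3; w=[.5551+c*P[0]-s*P[1],-.2756+s*P[0]+c*P[1],P[2]+p[2]-.0304]
    print(C.proj(w)[0].round(1),u)
ys=np.radians(90-2.89)
env.move_ptp([.581,-.0643,.16],down(ys))
env.line_to([.581,-.0643,.092],max_speed=.1); env.dwell(.2)
C,im=cap("wrist","h1"); print(np.round(env.get_position(),4),env.get_t(),np.round(env.get_ft_force(),2))
c,s=np.cos(-.0504),np.sin(-.0504)
for P in [(-48,0,50),(-70,-82,12),(-70,42,12)]:
    P=np.array(P)/1e3; print(C.proj([.581+c*P[0]-s*P[1],-.0643+s*P[0]+c*P[1],P[2]])[0].round(1))
cv2.imwrite("pics/h1z.png",cv2.resize(im[60:260,200:440],(720,600),interpolation=cv2.INTER_CUBIC)); cap("scene","h1s"); cap("top","h1t")
E
```

```text
[ 0.55499518 -0.2755234   0.14973578]
[238.6 140.8] (243, 139)
[384.1 140.8] (386, 139)
[311.4 163.4] (315, 161)
[ 0.5813 -0.0643  0.0925] 16.6167 [ 0.46  0.5  -3.13]
[312.4 156.4]
[195.  115.1]
[372.9 115.1]
```

View pics/h1z.png

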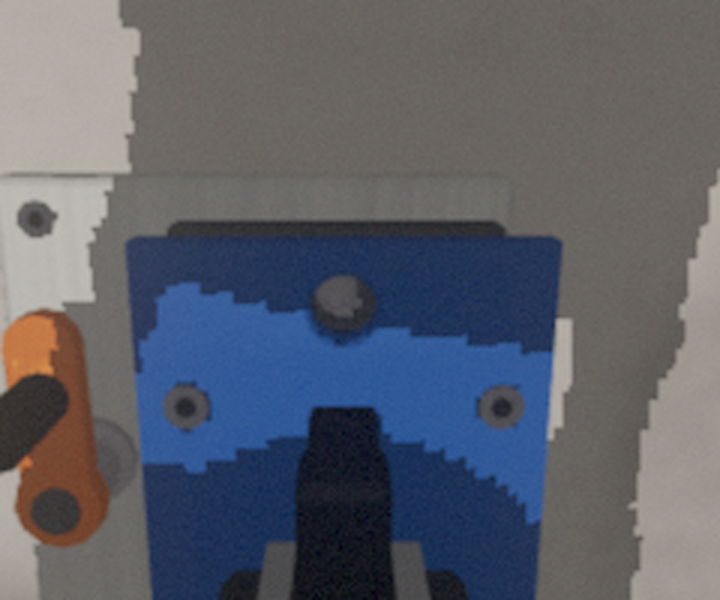

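View pics/h1s.png

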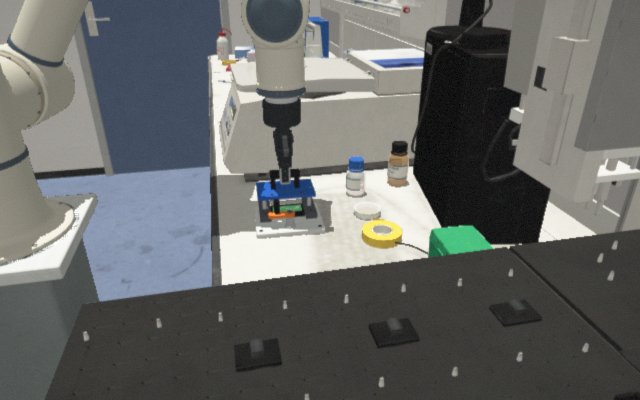

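```bash
python3 - <<'E'
import cv2
im=cv2.imread("pics/h1.png"); x=im[142:182,290:340]
x=cv2.convertScaleAbs(x,alpha=1.5,beta=0)
cv2.imwrite("pics/h1zz.png",cv2.resize(x,(750,600),interpolation=cv2.INTER_CUBIC))
E
```

```text
(no output)
```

View pics/h1zz.png

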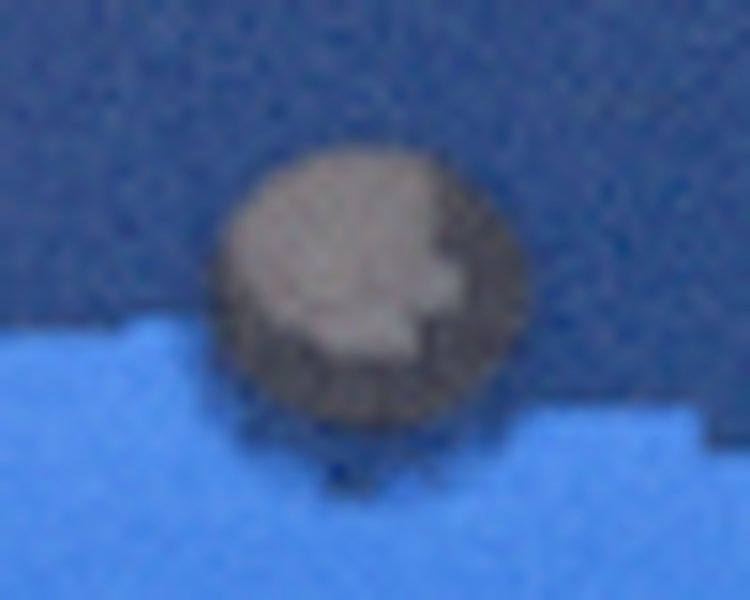

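View pics/h1t.png

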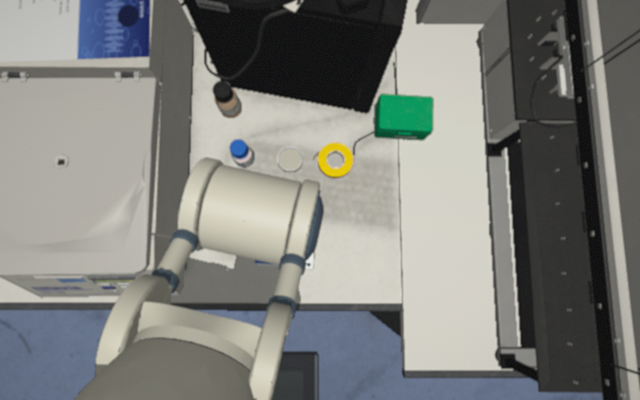

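```bash
python3 - <<'E'
from h import *
p=env.get_position();q=env.get_eef_rot();d=env.read_camera("wrist");C=Cam(d,p,q);print(p)
c,s=np.cos(-.0504),np.sin(-.0504)
W=lambda P,dz=0:np.array([.581+c*P[0]-s*P[1],-.0643+s*P[0]+c*P[1],P[2]+dz*1000])/1 
def W(P,dz=0,o=(.581,-.0643)):
    P=np.array(P)/1e3; return [o[0]+c*P[0]-s*P[1],o[1]+s*P[0]+c*P[1],P[2]+dz]
z=lambda u,v:np.array([200+(u+.5)/3-.5,60+(v+.5)/3-.5])
for n,P,u,dz in [("blk-",(-60,-38,26),z(168,222),0),("blk+",(-60,38,26),z(505,222),0),("slab+",(-70,42,12),z(508,178),0),
  ("plate-",(-60,-38,8),z(127,238),p[2]-.0304),("plate+",(-60,38,8),z(562,238),p[2]-.0304),("hole",(-48,0,8),np.array([290+370/15-.5,142+320/15-.5]),p[2]-.0304),("pin50",(-48,0,50),z(341,297),0),("pin40",(-48,0,40),z(341,297),0)]:
    w=W(P,dz); pr=C.proj(w)[0]; e=C.onz(u,w[2])-w; 
    print(n,pr.round(1),u.round(1),"world err mm",(e*1e3).round(1))
E
```

```text
[ 0.58115761 -0.06430048  0.09233424]
blk- [255.1 132.2] [255.7 133.7] world err mm [ 1.   0.3 -0. ]
blk+ [369.9 132.2] [368.  133.7] world err mm [ 0.9 -1.2 -0. ]
slab+ [372.9 115.5] [369. 119.] world err mm [ 2.3 -2.7  0. ]
plate- [239.4 141.1] [242. 139.] world err mm [-1.   1.5  0. ]
plate+ [384.8 141.1] [387. 139.] world err mm [-1.   1.1  0. ]
hole [312.1 163.7] [314.2 162.8] world err mm [-0.4  1.1  0. ]
pin50 [312.3 156.8] [313.3 158.7] world err mm [1.1 0.5 0. ]
pin40 [312.4 153.9] [313.3 158.7] world err mm [ 3.1  0.4 -0. ]
```

```bash
python3 - <<'E'
from h import *
g=env.line_to([.5827,-.0656,.0835],max_speed=.05,guard=5); env.dwell(.3)
C,im=cap("wrist","h2"); print(g,np.round(env.get_position(),4),env.get_t(),np.round(env.get_ft_force(),2))
x=cv2.convertScaleAbs(im[120:200,264:364],alpha=1.5)
cv2.imwrite("pics/h2z.png",cv2.resize(x,(750,600),interpolation=cv2.INTER_CUBIC))
C,im=cap("scene","h2s");cv2.imwrite("pics/h2sz.png",cv2.resize(im[150:250,230:350],(720,600),interpolation=cv2.INTER_CUBIC))
E
```

```text
False [ 0.5828 -0.0656  0.0836] 17.4417 [-0.39  0.03 -3.19]
```

View pics/h2z.png

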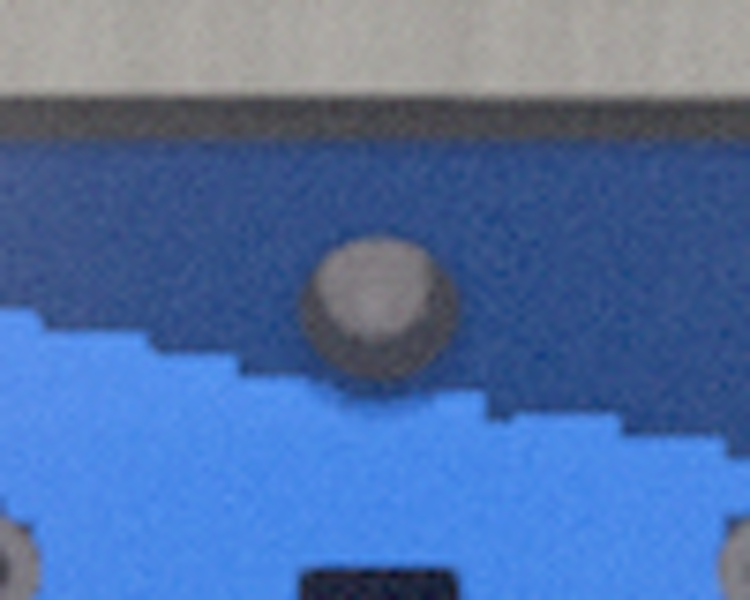

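View pics/h2sz.png

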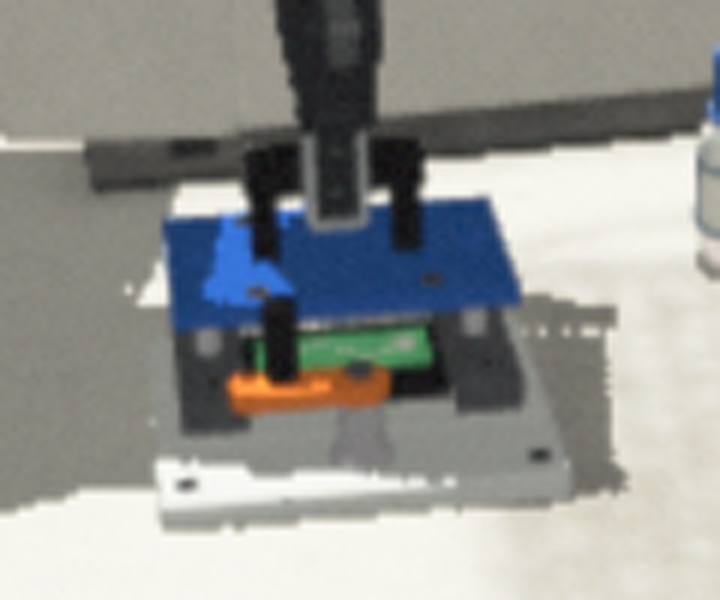

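```bash
python3 - <<'E'
from h import *
p=env.get_position();q=env.get_eef_rot();C=Cam(env.read_camera("wrist"),p,q)
z=lambda u,v:np.array([264+(u+.5)/7.5-.5,120+(v+.5)/7.5-.5])
zi=lambda a:((np.array(a)-[264,120]+.5)*7.5-.5).round(0)
tip=C.onz(z(374,297),.05); print("tip",tip.round(4)); 
b=p[2]-.0304
# hole model centred at candidate, predicted extents
th=np.linspace(0,2*np.pi,72,endpoint=False)
for zz in (b,b+.008):
    hc=C.onz(z(379.5,307 if zz==b else 316),zz)
    P=np.stack([hc[0]+.006*np.cos(th),hc[1]+.006*np.sin(th),0*th+zz],1);u=np.array([zi(a) for a in C.proj(P)])
    print(zz,hc.round(4),"rows",u[:,1].min(),u[:,1].max(),"cols",u[:,0].min(),u[:,0].max())
P=np.stack([tip[0]+.0045*np.cos(th),tip[1]+.0045*np.sin(th),0*th+.04],1);u=np.array([zi(a) for a in C.proj(P)])
print("pin shoulder",u.min(0),u.max(0))
c,s=np.cos(-.0504),np.sin(-.0504); print("expected hole by tool", .5828-.048*c,-.0656-.048*s)
E
```

```text
tip [ 0.5344 -0.0625  0.05  ]
0.05320383349800302 [ 0.5346 -0.0621  0.0532] rows 227.0 385.0 cols 299.0 460.0
0.06120383349800302 [ 0.5336 -0.062   0.0612] rows 232.0 398.0 cols 295.0 464.0
pin shoulder [318. 217.] [430. 328.]
expected hole by tool 0.534860950936267 -0.06318182406243923
```

```bash
python3 - <<'E'
from h import *
x,y=.5832,-.0660
for z,v in [(.0715,.03),(.061,.03),(.0545,.012)]:
    g=env.line_to([x,y,z],max_speed=v,guard=5)
    print(g,np.round(env.get_position(),4),np.round(env.get_ft_force(),2),np.round(env.get_torque(),3),env.get_t())
    if g: break
cap("wrist","p1");C,im=cap("scene","p1s");cv2.imwrite("pics/p1sz.png",cv2.resize(im[150:250,230:350],(720,600),interpolation=cv2.INTER_CUBIC))
E
```

```text
False [ 0.5831 -0.066   0.0713] [ 0.07 -0.34 -2.6 ] [-0.023  0.048  0.09 ] 18.0917
False [ 0.5831 -0.066   0.0608] [-0.09  0.17 -3.62] [ 0.003 -0.03  -0.016] 18.5917
True [ 0.5833 -0.066   0.0563] [-1.86  0.47  7.71] [ 0.021  0.112 -0.022] 19.0333
```

View pics/p1sz.png

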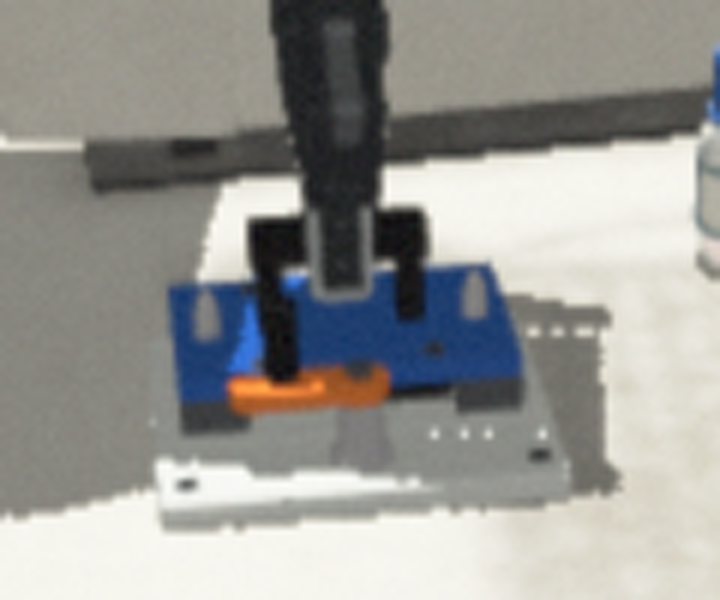

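View pics/p1.png

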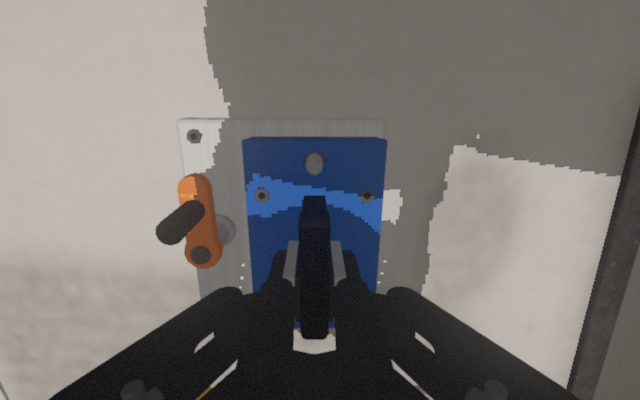

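The cover is on the blocks with both pins through it: contact came at z=0.0563, the expected height. I'll release it and look again.

```bash
python3 - <<'E'
from h import *
env.open(); env.dwell(.1)
print(np.round(env.get_position(),4),np.round(env.get_ft_force(),2),env.get_gripper_width())
env.line_to([.5832,-.066,.20],max_speed=.12); env.dwell(.2)
C,im=cap("wrist","r1"); p=env.get_position();print(np.round(p,4),np.round(env.get_ft_force(),2),env.get_t())
for n,zz in [("latch_pivot",.0595),("latch_peg",.0595),("cover_grip",.066),("cover_under",.026)]:
    for r in env.spot_point("wrist",n)[:1]: print(n,np.round(r["xy"],1),C.onz(r["xy"],zz).round(4))
cv2.imwrite("pics/r1z.png",cv2.resize(im[60:260,200:440],(720,600),interpolation=cv2.INTER_CUBIC))
C,im=cap("scene","r1s");cv2.imwrite("pics/r1sz.png",cv2.resize(im[150:250,230:350],(720,600),interpolation=cv2.INTER_CUBIC))
E
```

```text
[ 0.5827 -0.0659  0.0557] [-0.26 -1.19 -0.24] 0.08541418383056573
[ 0.583  -0.066   0.1996] [-0.38 -0.3  -0.7 ] 21.5333
latch_peg [245.4 162.3] [ 0.5546 -0.1276  0.0595]
cover_grip [314.7 194.3] [ 0.5871 -0.0644  0.066 ]
cover_under [315.7 180.6] [ 0.5845 -0.0631  0.026 ]
```

View pics/r1z.png

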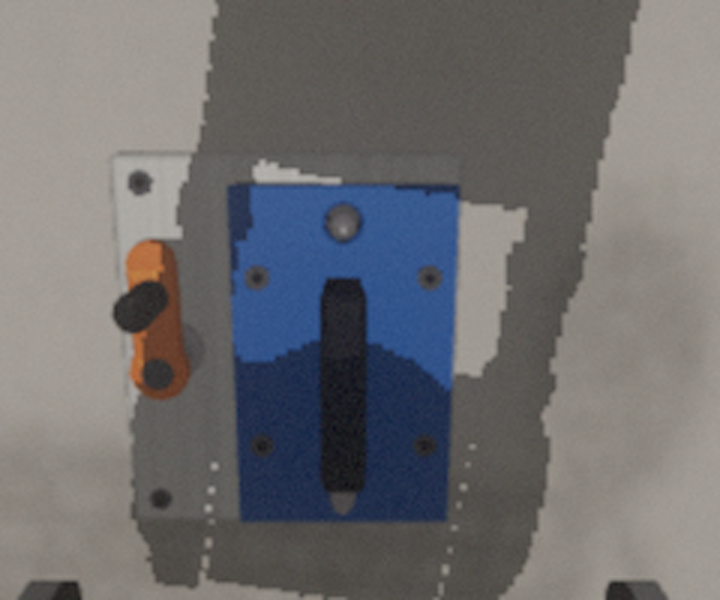

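View pics/r1sz.png

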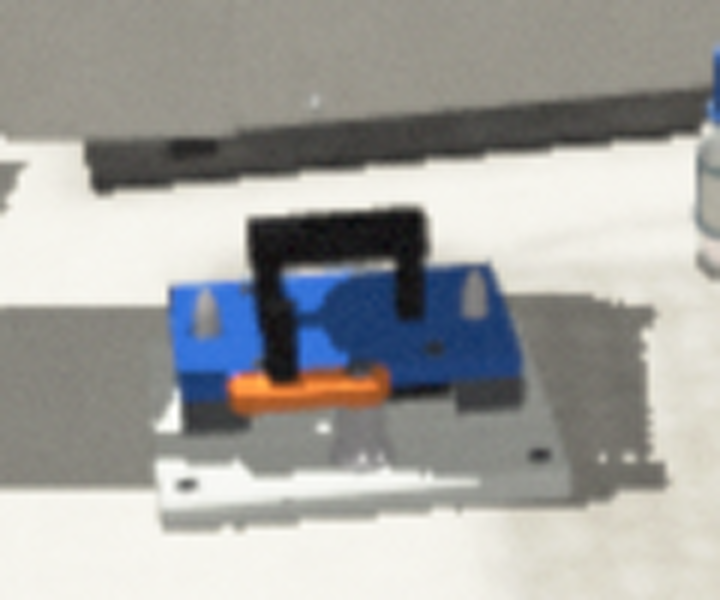

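The cover lies flat with both pins up through it, at about (343,222) and (343,500) in r1z. The latch is at about 1.65 rad, pivot (158,373). Next I'll push the peg round its arc with closed fingers.

```bash
cat > latch.py <<'E'
from h import *
piv=np.array([.5801,-.1279]);y0=np.radians(-2.89)
def pose(th,back,z=.058):
    f=np.pi/2+y0+th; r=np.array([np.cos(f),np.sin(f)]); t=np.array([np.sin(f),-np.cos(f)])
    return np.append(piv+.026*r-back*t,z), down(f+np.pi)
E
python3 - <<'E'
from latch import *
env.gripper_close(30)
P,q=pose(1.66,.036,.13); env.move_ptp(P,q); print(np.round(env.get_joint_pos(),2),env.get_t())
for th in np.linspace(1.66,-.1,8):
    P2,q2=pose(th,.017); 
    try: print(np.round(th,2),np.round(env.ik(P2,q2),2))
    except Exception as e: print(e)
print(env.line_to(pose(1.66,.036)[0],max_speed=.1,guard=6),np.round(env.get_ft_force(),2))
C,im=cap("scene","l1s");cv2.imwrite("pics/l1sz.png",cv2.resize(im[150:250,230:350],(720,600),interpolation=cv2.INTER_CUBIC))
E
```

```text
[-0.39  0.56  1.58  0.    1.   -0.43] 23.7833
1.66 [-0.36  0.65  1.65 -0.    0.84 -0.4 ]
1.41 [-0.35  0.65  1.66 -0.    0.83 -0.14]
1.16 [-0.34  0.65  1.67 -0.    0.82  0.12]
0.91 [-0.33  0.65  1.68 -0.    0.82  0.39]
0.65 [-0.31  0.65  1.67 -0.    0.82  0.65]
0.4 [-0.3   0.65  1.67 -0.    0.83  0.92]
0.15 [-0.29  0.65  1.66 -0.    0.83  1.18]
-0.1 [-0.28  0.66  1.64 -0.    0.84  1.44]
False [-0.44  0.21  0.01]
```

View pics/l1sz.png

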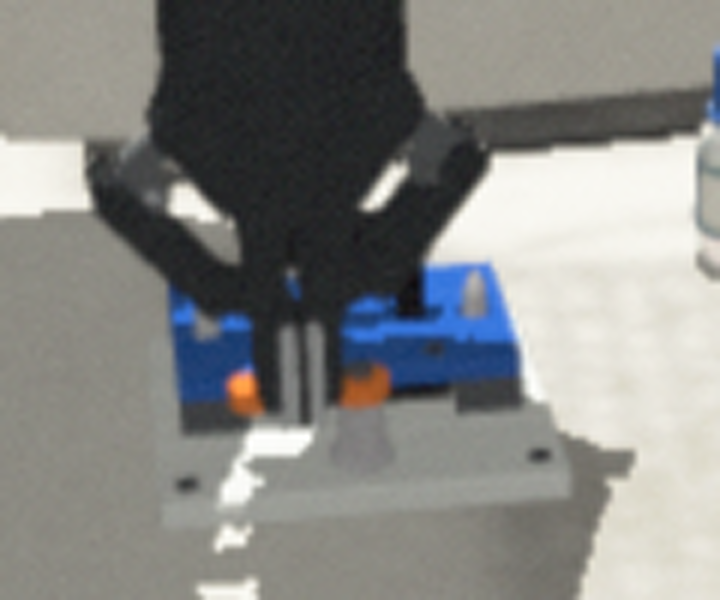

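```bash
python3 - <<'E'
from latch import *
def step(th,b,g=6,v=.05):
    P,q=pose(th,b); r=env.line_to(P,rot=q,max_speed=v,guard=g)
    print(round(th,2),r,np.round(env.get_position()-P,4),np.round(env.get_ft_force(),2),round(env.get_t(),2)); return r
step(1.66,.018)
for th in np.arange(1.5,.09,-.2):
    if step(th,.017): break
cap("wrist","l2");C,im=cap("scene","l2s");cv2.imwrite("pics/l2sz.png",cv2.resize(im[150:250,230:350],(720,600),interpolation=cv2.INTER_CUBIC))
E
```

```text
1.66 False [0.     0.0003 0.0001] [-0.22 -0.29 -0.3 ] 25.21
1.5 False [ 0.     -0.0002  0.    ] [-0.04 -1.13 -0.22] 25.52
1.3 False [ 0.0001 -0.0002  0.    ] [-0.14 -1.    0.78] 25.87
1.1 False [ 0.0002 -0.0002  0.    ] [ 0.71  0.29 -0.23] 26.22
0.9 False [ 0.0001 -0.0002  0.    ] [-0.41  0.11  0.54] 26.57
0.7 False [ 0.0001 -0.0002 -0.    ] [-1.29  0.79 -0.51] 26.92
0.5 False [ 0.0001 -0.0002  0.    ] [ 0.68  0.04 -0.4 ] 27.27
0.3 False [-0.     -0.0001 -0.    ] [0.18 0.67 0.19] 27.62
0.1 False [-0.0001 -0.0001 -0.    ] [ 0.8  -0.33 -0.43] 27.97
```

View pics/l2sz.png

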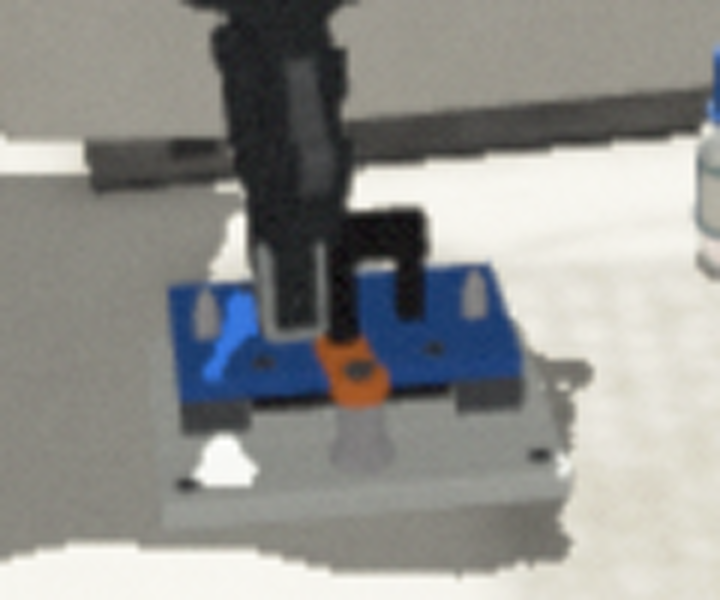

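View pics/l2.png

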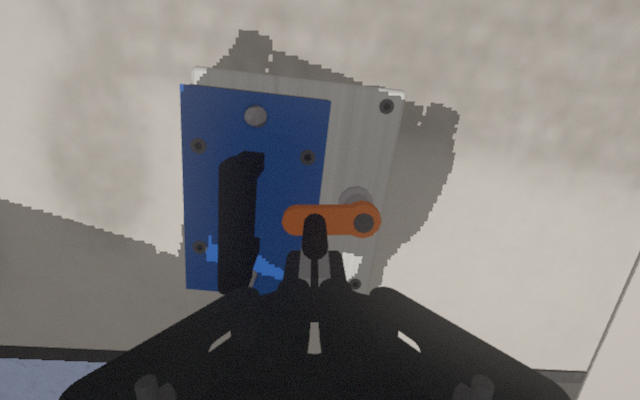

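The latch is almost shut, with its arm pointing over the cover. I'll push on slowly, with a force guard, until it meets the stop.

```bash
python3 - <<'E'
from latch import *
for th in np.arange(.05,-.36,-.05):
    P,q=pose(th,.017); 
    # past theta 0: pure translation
    if th<0: P0,q=pose(0,.017-.026*th); P=P0 if False else pose(0,.017+.026*th)[0]
    r=env.line_to(P,rot=q,max_speed=.02,guard=7)
    print(round(th,2),r,np.round(env.get_position()-P,4),np.round(env.get_ft_force(),2),round(env.get_t(),2))
    if r: break
cap("wrist","l3");C,im=cap("scene","l3s");cv2.imwrite("pics/l3sz.png",cv2.resize(im[150:250,230:350],(720,600),interpolation=cv2.INTER_CUBIC))
E
```

```text
0.05 False [-0.0001 -0.0001 -0.    ] [-0.03  0.39 -0.06] 28.32
0.0 False [-0. -0. -0.] [-0.26 -0.44 -0.79] 28.57
-0.05 False [-0.0004  0.0001 -0.0001] [-2.74  1.34  2.  ] 28.82
-0.1 False [-0.0014  0.0003 -0.0002] [-10.71   0.31   5.96] 29.07
-0.15 False [-0.0025  0.0004 -0.0003] [-15.55   0.12  10.1 ] 29.32
-0.2 False [-0.0036  0.0005 -0.0004] [-21.69  -0.73  15.62] 29.57
-0.25 False [-0.0047  0.0007 -0.0004] [-29.41  -0.47  19.59] 29.82
-0.3 False [-0.0058  0.0008 -0.0005] [-34.13  -2.18  24.65] 30.07
-0.35 False [-0.0069  0.0009 -0.0006] [-40.54  -2.67  30.05] 30.32
```

View pics/l3.png

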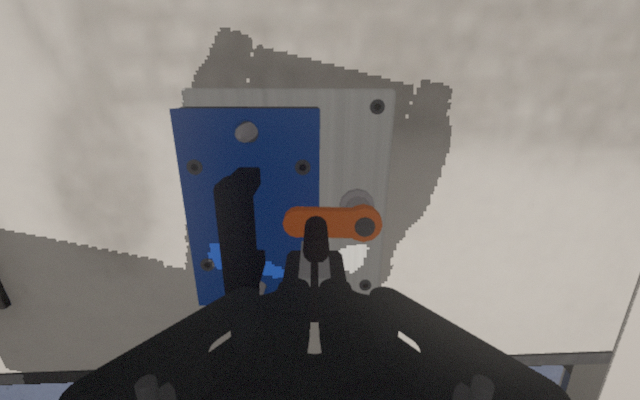

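The guard restarts at each step, so the force built up against the stop further than I intended: 40 N sideways and 30 N upward. I'll back off now and check everything.

```bash
python3 - <<'E'
from latch import *
P,q=pose(0,.022); env.line_to(P,rot=q,max_speed=.03); 
P,q=pose(0,.030); env.line_to(P,rot=q,max_speed=.05); print(np.round(env.get_ft_force(),2))
P[2]=.2; env.line_to(P,max_speed=.15)
env.move_ptp([.583,-.066,.21],down(np.radians(87.11))); env.dwell(.3)
C,im=cap("wrist","f1"); print(np.round(env.get_position(),4),np.round(env.get_ft_force(),2),env.get_t())
cv2.imwrite("pics/f1z.png",cv2.resize(im[60:260,200:440],(720,600),interpolation=cv2.INTER_CUBIC))
for n,zz in [("latch_pivot",.0595),("latch_peg",.0595),("cover_grip",.066),("cover_under",.026),("seat",.026)]:
    for r in env.spot_point("wrist",n)[:1]: print(n,np.round(r["xy"],1),C.onz(r["xy"],zz).round(4))
cs,im=cap("scene","f1s");cv2.imwrite("pics/f1sz.png",cv2.resize(im[150:250,230:350],(720,600),interpolation=cv2.INTER_CUBIC))
for n in ["dish","tape","vial"]:
    for r in env.spot_point("scene",n)[:1]: print(n,np.round(r["xy"],1),cs.onz(r["xy"],0).round(4))
E
```

```text
[0.47 0.36 0.24]
[ 0.583 -0.066  0.21 ] [0.19 0.2  0.8 ] 35.4917
latch_pivot [250.  180.8] [ 0.5756 -0.128   0.0595]
latch_peg [273.3 184.7] [ 0.5807 -0.1053  0.0595]
cover_grip [311.8 186.6] [ 0.5827 -0.0671  0.066 ]
cover_under [316.9 174.8] [ 0.5811 -0.0617  0.026 ]
dish [365.9 215.9] [ 0.7545 -0.0991  0.    ]
tape [382.2 238.6] [ 0.7578 -0.1972 -0.    ]
vial [352.8 192.9] [0.7585 0.0186 0.    ]
```

View pics/f1z.png

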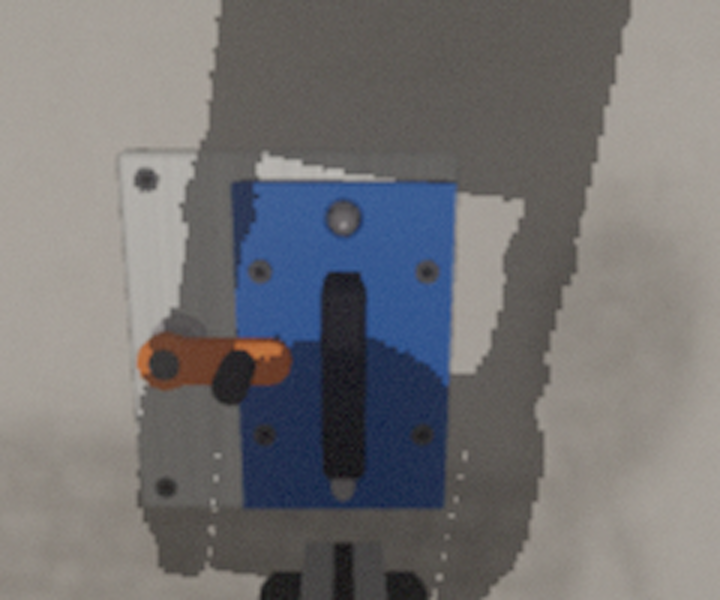

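View pics/f1sz.png

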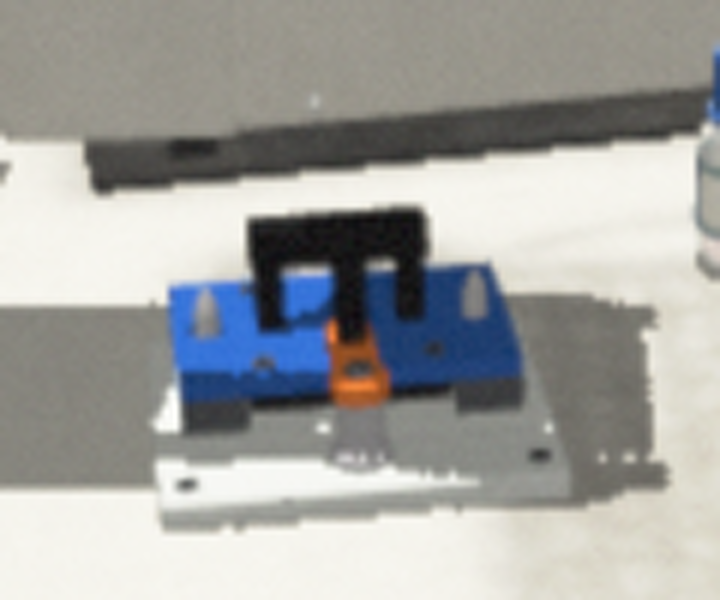

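```bash
python3 - <<'E'
from cell import env
print(env.close_job(),env.get_t())
E
```

```text
the job is handed in; nothing more can be done
the job is handed in; nothing more can be done
```

The cover is seated on the holder with both pins up through its holes, it is released, and the latch is closed to its stop. I handed the job in at about 35.5 s of the 64 s allowed.

- **Cover:** I gripped it by its handle, corrected its position by about 2 mm after looking through the near hole, and lowered it level. It touched down at about 8 N at the expected height. In the last pictures it lies flat on the blocks.
- **Latch:** I pushed it shut by its peg with closed fingers. It turned freely until resistance rose at the closed angle. The last picture shows it across the cover, within about 1° of straight.
- **Too much force at the stop:** I pushed harder than I meant to. The force guard restarted with each short step, so it never tripped, and the force reached about 40 N sideways and 30 N upward (about 50 N in all). That is below the 120 N wrist limit. The fingers were meant to be the only contact. If that counts as the gripper's body pressing, it is over the 40 N limit. Afterwards neither the cover nor the latch looked disturbed.
- **Bystanders:** The dish, tape roll and bottle read within 3 to 8 mm of their first positions. The bottle changed most, about 8 mm. The detector scatters by about that much, and the arm never came near them.
- **Disagreements:** The wrist camera put points 1 to 2 mm off sideways. Block heights fitted from its pictures came out about 5 mm low. I relied on how the parts sat relative to each other, and on contact.

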